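Drop two pairs of studs from the rocker-gate dispenser into the bin

TASK

Four studs are wanted in the black parts bin: with the fingertips push the bin along its rails until it stands fully home against the front of the stud dispenser, then press the pad of the dispenser's lever all the way down, hold it until the pair of studs has dropped into the bin, and let the lever come all the way up again; do this stroke twice. The lever gives one pair a stroke, so the last two studs stay in the dispenser. Only push and press: lift nothing, do not touch the studs, and leave the other things on the worktop where they are.

Things in the scene. Friction and masses are not known exactly. Their poses are not given: they have to be found in the camera images.
- dispenser: gravity stud dispenser, sheet-metal case screwed to the worktop, 108 mm long (x), 99 mm wide (y), 103 mm high at the front, 126 at the rear. Studs lie crosswise in its open sloping magazine on top. Origin on the worktop, middle of the foot of its flat front apron; x points level into the case, uphill; z up. Front and outlet face roughly to the robot's left (+y of the world)
- lip (a point): end of the outlet lip that sticks out 22 mm from the case's front, 84 mm above the worktop (underside 81), over the bin when that is home. Below it two angle rails 16 mm high run out 170 mm from the foot of the case (dispenser x from 0 to -170 mm, inner faces at its y = -95 and +71 mm): the lane in which the bin slides
- rocker (a joint): rocking lever across the magazine: 0 at rest (gate blade down before the first stud), 0.66 rad pressed to its stop (gate up, hold-back blade down behind the second stud). A full stroke lets out the front two studs within about 0.5 s while held down; a spring lifts the lever again and the next pair rolls to the gate. 2 N on the pad starts it, 4 N holds it down
- pad (a point): middle of the top of the lever's ribbed rubber thumb pad (34 mm along the lever, 42 across), beside the case on the robot's side: dispenser x = 99, y = -83 mm. At rest 143 mm above the worktop, rising 20 degrees to the rear; at full stroke 61 mm lower and 9 mm further back, tilted 18 degrees the other way. The reading follows the pad
- bin: black open parts bin, 158 mm long (x), 96 wide (y), 75 high, empty, 0.1 to 0.2 kg, loose between the rails. Origin under its middle; x points from its low scooped end to its high end, across the lane; its +y side is the long flat wall away from the dispenser. Starts with its origin 82 to 158 mm out from the apron; home it touches the apron, origin 48 mm out (dispenser x = -48 mm)
- stud1: threaded steel stud, 12 mm thick, 90 mm long (along its y), no. 1 from the outlet; origin at mid-length on its skin (underside at the start), so it goes round as the stud rolls
- stud2: threaded steel stud, 12 mm thick, 90 mm long (along its y), no. 2 from the outlet; origin at mid-length on its skin (underside at the start), so it goes round as the stud rolls
- stud3: threaded steel stud, 12 mm thick, 90 mm long (along its y), no. 3 from the outlet; origin at mid-length on its skin (underside at the start), so it goes round as the stud rolls
- stud4: threaded steel stud, 12 mm thick, 90 mm long (along its y), no. 4 from the outlet; origin at mid-length on its skin (underside at the start), so it goes round as the stud rolls
- stud5: threaded steel stud, 12 mm thick, 90 mm long (along its y), no. 5 from the outlet; origin at mid-length on its skin (underside at the start), so it goes round as the stud rolls
- stud6: threaded steel stud, 12 mm thick, 90 mm long (along its y), no. 6 from the outlet; origin at mid-length on its skin (underside at the start), so it goes round as the stud rolls
- driver: screwdriver-shaped nut driver, 195 mm long, handle 30 mm thick, lying at the left front; not part of the job
- bolt_capped: hex bolt with a plastic transport cap, 88 mm long, 35 mm thick, lying between the bin's near rail and the robot; not part of the job
- bolt_big: plain hex bolt, 68 mm long, head 22 mm, lying on the robot's side of the dispenser; not part of the job
- bolt_small: dark hex bolt, 56 mm long, head 18 mm, lying next to the other bolt; not part of the job
- tape_measure: pocket tape measure, 36 x 82 x 66 mm, behind the bin's far rail; not part of the job
- cap: white pipe cap, 62 mm across, 39 mm high, at the right front; not part of the job

How it is judged:
On the way, in this order (a step that is already met when the one before it is completed fails the run):
1. the bin stands home against the dispenser, all six studs still in the magazine (x of bin in the frame of dispenser above -0.058 m and angle between bin's own z axis and vertical below 0.08 rad and value of joint rocker below 0.06 rad and x of stud1 in the frame of dispenser between -0.004 and 0.105 m and z of each of stud1, stud2, stud3, stud4, stud5, stud6 in the frame of dispenser above 0.082 m and x of stud2 in the frame of dispenser between -0.004 and 0.105 m and x of stud3 in the frame of dispenser between -0.004 and 0.105 m and x of stud4 in the frame of dispenser between -0.004 and 0.105 m and x of stud5 in the frame of dispenser between -0.004 and 0.105 m and x of stud6 in the frame of dispenser between -0.004 and 0.105 m), for 0.2 s.
2. the first pair lies in the bin, the lever is up again and four studs are still in the magazine (x of stud1 in the frame of bin between -0.075 and 0.075 m and y of stud1 in the frame of bin between -0.046 and 0.046 m and z of stud1 in the frame of bin between -0.005 and 0.055 m and x of stud2 in the frame of bin between -0.075 and 0.075 m and y of stud2 in the frame of bin between -0.046 and 0.046 m and z of stud2 in the frame of bin between -0.005 and 0.055 m and value of joint rocker below 0.06 rad and x of stud3 in the frame of dispenser between -0.004 and 0.105 m and z of each of stud3, stud4, stud5, stud6 in the frame of dispenser above 0.082 m and x of stud4 in the frame of dispenser between -0.004 and 0.105 m and x of stud5 in the frame of dispenser between -0.004 and 0.105 m and x of stud6 in the frame of dispenser between -0.004 and 0.105 m), for 0.2 s.
At the end, for the whole second after the job is handed in: studs 1 to 4 lie at rest inside the bin, studs 5 and 6 are still in the magazine behind the gate, the bin stands upright and home against the dispenser (within 10 mm), and the lever is up (within 0.06 rad of rest) (x of bin in the frame of dispenser above -0.058 m and angle between bin's own z axis and vertical below 0.08 rad and value of joint rocker below 0.06 rad and x of stud1 in the frame of bin between -0.075 and 0.075 m and y of stud1 in the frame of bin between -0.046 and 0.046 m and z of stud1 in the frame of bin between -0.005 and 0.055 m and x of stud2 in the frame of bin between -0.075 and 0.075 m and y of stud2 in the frame of bin between -0.046 and 0.046 m and z of stud2 in the frame of bin between -0.005 and 0.055 m and x of stud3 in the frame of bin between -0.075 and 0.075 m and y of stud3 in the frame of bin between -0.046 and 0.046 m and z of stud3 in the frame of bin between -0.005 and 0.055 m and x of stud4 in the frame of bin between -0.075 and 0.075 m and y of stud4 in the frame of bin between -0.046 and 0.046 m and z of stud4 in the frame of bin between -0.005 and 0.055 m and x of stud5 in the frame of dispenser between -0.004 and 0.105 m and z of each of stud5, stud6 in the frame of dispenser above 0.082 m and x of stud6 in the frame of dispenser between -0.004 and 0.105 m and linear speed of bin below 0.02 m/s and linear speed of each of stud1, stud2, stud3, stud4, stud5, stud6 below 0.05 m/s); the robot touches nothing.
It fails at once if the bin is lifted (12 mm) or tipped (0.25 rad) (height (world z) of bin above 0.012 m or angle between bin's own z axis and vertical above 0.25 rad).
It fails at once if a stud is touched by the arm or the fingers (contact force between any of the fingers, the arm and stud1 above 0.5 N or contact force between any of the fingers, the arm and stud2 above 0.5 N or contact force between any of the fingers, the arm and stud3 above 0.5 N or contact force between any of the fingers, the arm and stud4 above 0.5 N or contact force between any of the fingers, the arm and stud5 above 0.5 N or contact force between any of the fingers, the arm and stud6 above 0.5 N).
It fails at once if a bystander is moved by more than 20 mm (distance of any of driver, bolt_capped, bolt_big, bolt_small, tape_measure, cap from where it was at the start of the episode above 0.02 m).
It also fails if it takes over 51 s, if anything falls off the work surface, if the arm or the gripper's body presses on something with over 40 N, if the wrist force passes 120 N, or if a joint passes its speed limit or range.

ROBOT

A 6-joint arm with a two-finger parallel gripper is mounted at the origin on a cart in front of the work surface, level with it; the furniture and walls round the work are solid. World frame = base frame: x ahead of the robot, y to its left, z up, the work surface at z = 0. Lengths are in m, angles in rad, forces in N, time in s.
With the tool pointing down it reaches from about 0.35 to 0.85 m from the base axis. Payload 8.1 kg.
Tool frame: the origin (TCP) lies at the centre of the arm's flange, where the gripper is bolted on; the fingertips stand 186 mm ahead of it and the grasp point (between the pads) lies 167 mm ahead of it; z points along the fingers, y is the line along which they close (so a half turn about z gives the same grasp; the last joint's range is limited). The gripper opens to 93 mm and grips with 3 to 60 N. Pads are 15 mm wide; open, the fingers measure 128 mm over their backs; the gripper's body (75 mm by 188 mm) begins 65 mm behind the grasp point.
Start: joints at [1.168, 0.13, 1.488, -0, 1.523, -0.085], TCP at [0.187, 0.57, 0.405] pointing down, gripper open.
Joint ranges: [-2.96, 2.96], [-0.89, 2.26], [0.02, 2.5], [-1.34, 4.48], [0, 2.73], [-2.66, 2.66]. Speed limits (rad/s): [2.39, 2.39, 2.79, 3.14, 3.14, 3.14].

INTERFACE

Orientations are given as a rotation vector (axis times angle).
In Python, from plant import robot gives the robot as it stands.
- The arm moves only by the tool apply_moves, never from a script. Its argument "series" is a list of rows, each a list of 2 entries, a list of its own where there are three numbers: the shift along the tool's x, y, z in mm, then the turn, a rotation vector about the tool's x, y, z in rad. A call has 1 to 12 rows; each row shifts and turns the commanded pose from where the row before left it, along the tool's axes as they then stand; what a row does not reach is not made up. A row lasts 1/12 s, in which the tool goes at most 41.7 mm and 7.16 degrees, less where a joint would pass 70% of its speed; a pose out of reach is approached as far as the arm can. A call is refused whole if a number of a shift passes 41.7 or a number of a turn 0.125, either way. A call with a gripper value outside its range is refused whole. "claw" is the opening, from 0 (shut) to 1 (fully open), set as the call begins (left out, the last holds). The fingers move at their own pace and stop on an object; "newtons" is the grip in N (left out, the last holds). Time passes only in rows, so rows that do not move let the fingers close. It gives the time, the measured TCP pose, the force, the opening and the grip force at its end, in the units of the state.
- robot.read_state(): the state, without advancing time (a new reading comes with each control period).
- robot.read_camera(name): name is "scene" or "side" or "wrist"; returns (picture, depth): 420x560x3 uint8, blue, green, red; 420x560 float32, m along the optical axis (not along the pixel's ray), 0 where there is no reading.
- robot.calibration(name): a dict with "fx", "fy", "cx", "cy" (pixels), "extrinsics" (4x4, takes a point from world to camera coordinates). Camera axes: x right, y down, z forward; pixel columns grow to the right and rows downward; lengths in m; the calibration is good to about 2 mm. The wrist camera is an equidistant fisheye: a pixel r from the principal point sees the ray r / f radians off the axis. A picture is of the moment at which its call begins: read the wrist's pose just before it. calibration takes no time and is no camera call; for the wrist camera it gives the pose at the moment of the call.
- robot.close_job(): hands the job in; it is judged then, once.
The state is a dict: "t": time; "q": joint angles; "dq": joint speeds; "joint_torque": joint torques, N m; "tool_pos": TCP position; "orientation": TCP orientation; "force": force on the tool from outside, world axes, zero at the start; "wrist_torque": the same for the moment, N m; "opening": finger opening in m; "gripper_force": force on a finger pad.
Only numpy, scipy, OpenCV 4.12 (cv2) and the standard library are available. Lean on these libraries where they do the work, as an engineer would, in place of code of your own. Each camera call takes 0.05 s, during which the arm holds its last target. There are 200 camera calls.

## Working session

There is one attempt and no reset: what is moved stays moved. The work goes in short steps, Python scripts to look and compute and a tool call to move; the robot and the scene stay as the last step left them, time stands still between calls to the robot, and variables do not carry over. Pictures are saved under pics/ and viewed, at most 10 in all, crops included, and the job is handed in when it is done.

Besides the shell and the picture viewer there is one more tool, called in YAML: its name, and indented under it one key for each argument. apply_moves: Moves the arm, as the interface text tells. Its arguments: {"type":"object","properties":{"series":{"type":"array"},"claw":{"type":"number"},"newtons":{"type":"number"}},"required":["series"]}

```bash
mkdir -p pics; ls
python3 - <<'E'
from plant import robot
import cv2,numpy as np
s=robot.read_state();print(s)
for n in("scene","side"):
    p,d=robot.read_camera(n);cv2.imwrite(f"pics/{n}0.png",p);np.savez(f"{n}0.npz",p=p,d=d,**robot.calibration(n))
    c=robot.calibration(n);print(n,c)
E
```

```text
pics
{'t': 0.0, 'q': array([ 1.16759891e+00,  1.31105002e-01,  1.48930021e+00, -2.97602145e-05,
        1.52299883e+00, -8.53841419e-02]), 'dq': array([ 0.00099968, -0.00054239,  0.00133082, -0.00058252,  0.00071739,
        0.00095862]), 'joint_torque': array([-1.37436178e-03, -5.59804523e+01, -4.91791356e+01,  7.71534140e-02,
        3.42892623e-02, -1.24121552e-04]), 'tool_pos': array([0.18737437, 0.56973844, 0.4037092 ]), 'orientation': array([-4.97054375e-01, -3.10160640e+00,  2.77177976e-03]), 'force': array([-0.65701215,  0.00511754,  0.77930077]), 'wrist_torque': array([ 0.01288871, -0.03422175,  0.06492746]), 'gripper_force': 0.0, 'opening': 0.09287629554657402}
scene {'fx': 379.70183734854766, 'fy': 379.70183734854766, 'cx': 280.2330829281524, 'cy': 207.10945091225057, 'extrinsics': array([[ 0.88430572, -0.46688806, -0.00435064, -0.49416755],
       [-0.33522924, -0.62839729, -0.70195313,  0.20070547],
       [ 0.3249996 ,  0.62219964, -0.71220985,  0.97719705],
       [ 0.        ,  0.        ,  0.        ,  1.        ]])}
side {'fx': 389.04472567905714, 'fy': 389.04472567905714, 'cx': 279.4199420160856, 'cy': 209.87259652003092, 'extrinsics': array([[-0.90070042, -0.4338722 ,  0.02221848,  0.41369945],
       [-0.30631424,  0.59796536, -0.74068146,  0.30180301],
       [ 0.30807521, -0.67393794, -0.67148888,  0.85453476],
       [ 0.        ,  0.        ,  0.        ,  1.        ]])}
```

View pics/scene0.png

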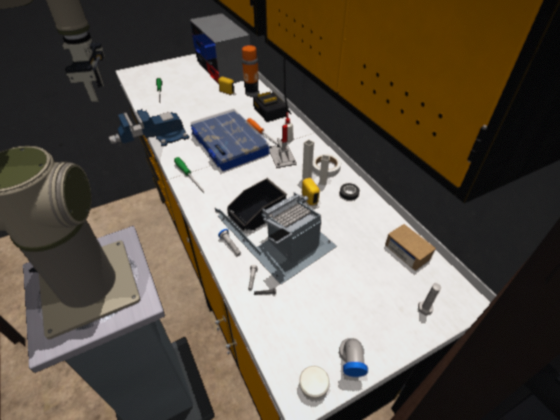

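View pics/side0.png

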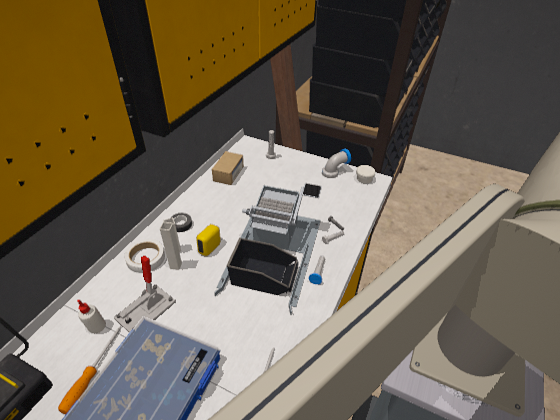

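The scene view shows the dispenser at about (292,232), the bin at (258,203) and bolts at (229,242), (252,277) and (265,292). In the side view the dispenser is at (275,208), the dark lever pad at (312,190), the bin at (262,267) and the rails at (225,280) and (300,290). Next I'll fuse the depth into a top-down map.

```bash
cat > h.py <<'E'
import numpy as np,cv2
def cloud(z):
    p,d=z['p'],z['d'];v,u=np.nonzero(d>0);D=d[v,u]
    c=np.stack([(u-z['cx'])/z['fx']*D,(v-z['cy'])/z['fy']*D,D],1)
    E=z['extrinsics'];return (c-E[:3,3])@E[:3,:3],p[v,u],u,v
E
python3 - <<'E'
from h import *
out=[]
for n in("scene","side"):
    z=np.load(n+"0.npz");w,c,u,v=cloud(z)
    x0,x1,y0,y1=0.3,.75,-.2,.3;S=900
    m=(w[:,0]>x0)&(w[:,0]<x1)&(w[:,1]>y0)&(w[:,1]<y1)&(w[:,2]<.2)&(w[:,2]>-.02)
    w,c=w[m],c[m];o=np.argsort(w[:,2]);w,c=w[o],c[o]
    print(n,len(w),'table z',np.median(w[w[:,2]<.01,2]))
    im=np.zeros((600,400,3),np.uint8)  # rows: -y down ; cols: x
    hm=cv2.applyColorMap(np.clip((w[:,2]+.01)/.17*255,0,255).astype(np.uint8).reshape(-1,1),cv2.COLORMAP_JET)[:,0]
    for P,cc in zip(w,hm):
        cx,cy=int((P[0]-x0)/.45*400),int((y1-P[1])/.5*600*.74)
        cv2.rectangle(im,(cx-1,cy-1),(cx+1,cy+1),cc.tolist(),-1)
    for k in range(5):
        cv2.putText(im,f"{x0+k*.1:.1f}",(int(k*.1/.45*400),460),0,.4,(255,255,255));
    for k in range(6):
        cv2.putText(im,f"{y1-k*.1:.1f}",(0,int(k*.1/.5*444)+5),0,.4,(255,255,255))
    out.append(im[:470])
    np.save(n+"_w.npy",w)
cv2.imwrite("pics/top0.png",np.hstack(out))
z=np.load("side0.npz");a=cv2.resize(z['p'][170:310,200:340],(560,560),interpolation=cv2.INTER_CUBIC)
cv2.imwrite("pics/sidecrop.png",a)
E
```

```text
scene 18323 table z -0.0013191056630909958
side 28857 table z 0.0014614660795983796
```

View pics/top0.png

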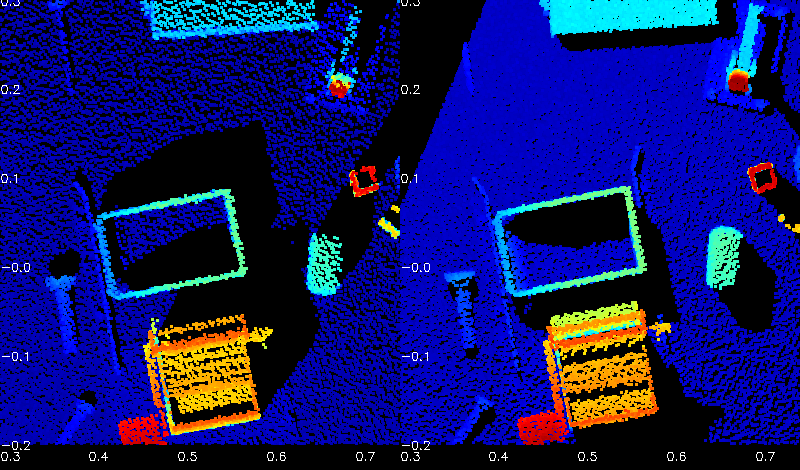

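View pics/sidecrop.png

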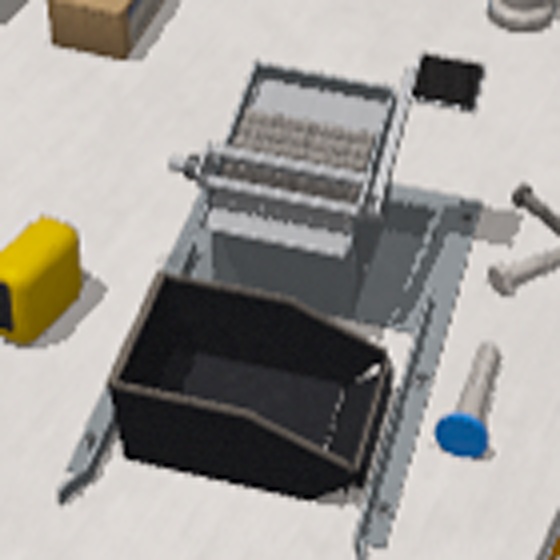

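The top-down map shows the bin rim about 10° yawed, centred near (0.48,0.03). The case is at about (0.51,-0.12), the pad at about (0.45,-0.185) at z about 0.14, and the near rail runs from (0.38,0.1) to (0.43,-0.12). I'll fit these now.

Run:
```python
from h import *
for n in("scene","side"):
    w=np.load(n+"_w.npy")
    b=w[(w[:,0]>.38)&(w[:,0]<.58)&(w[:,1]>-.045)&(w[:,1]<.1)&(w[:,2]>.035)]
    r=cv2.minAreaRect(b[:,:2].astype(np.float32));print(n,'bin',np.round(r[0],4),np.round(r[1],4),r[2],'zmax',np.percentile(b[:,2],98))
    p=w[(w[:,0]>.40)&(w[:,0]<.475)&(w[:,1]<-.155)&(w[:,1]>-.2)&(w[:,2]>.12)]
    allw=cloud(np.load(n+"0.npz"))[0]
    p=allw[(allw[:,0]>.40)&(allw[:,0]<.478)&(allw[:,1]<-.155)&(allw[:,1]>-.24)&(allw[:,2]>.125)&(allw[:,2]<.17)]
    r=cv2.minAreaRect(p[:,:2].astype(np.float32));print(' pad',len(p),np.round(r[0],4),np.round(r[1],4),r[2],p.min(0).round(3),p.max(0).round(3),np.median(p,0).round(4))
    c=allw[(allw[:,0]>.45)&(allw[:,0]<.6)&(allw[:,1]<-.06)&(allw[:,1]>-.24)&(allw[:,2]>.09)&(allw[:,2]<.115)]
    # side outer wall of case: rails
    q=allw[(allw[:,0]>.36)&(allw[:,0]<.44)&(allw[:,1]<.1)&(allw[:,1]>-.11)&(allw[:,2]>.010)&(allw[:,2]<.021)]
    # near rail: keep inliers
    l=cv2.fitLine(q[:,:2].astype(np.float32),cv2.DIST_HUBER,0,.002,.001).ravel();print(' rail',len(q),l,'ang of dx',np.degrees(np.arctan2(l[1],l[0])))
    q=allw[(allw[:,0]>.4)&(allw[:,0]<.62)&(allw[:,1]<-.03)&(allw[:,1]>-.25)&(allw[:,2]>.085)&(allw[:,2]<.135)]
    r=cv2.minAreaRect(q[:,:2].astype(np.float32))
```

```text
scene bin [0.4922 0.0247] [0.1591 0.1006] 11.502592086791992 zmax 0.07217840455680187
 pad 187 [ 0.4569 -0.1886] [0.0431 0.0369] 7.488735198974609 [ 0.434 -0.209  0.132] [ 0.477 -0.168  0.149] [ 0.4557 -0.1915  0.1425]
 rail 297 [ 0.2236878   0.9746609   0.38951924 -0.02011094] ang of dx 77.074265
side bin [0.4939 0.0103] [0.1582 0.1343] 10.934141159057617 zmax 0.07546245887676883
 pad 221 [ 0.4588 -0.1817] [0.0532 0.0352] 19.915414810180664 [ 0.433 -0.207  0.126] [ 0.478 -0.156  0.152] [ 0.4559 -0.1802  0.1429]
 rail 334 [ 0.2668542   0.9637369   0.39933255 -0.01813612] ang of dx 74.522835
```

Run:
```python
from h import *
for n in("scene","side"):
    a=cloud(np.load(n+"0.npz"))[0]
    # near rail top, corridor about expected line
    t=(0.1-a[:,1])/.22; xl=.378+.05*t
    q=a[(abs(a[:,0]-xl)<.02)&(t>0)&(t<.95)&(a[:,2]>.011)&(a[:,2]<.02)]
    l=cv2.fitLine(q[:,:2].astype(np.float32),cv2.DIST_HUBER,0,.002,.001).ravel()
    if l[1]>0:l[:2]*=-1
    yaw=np.arctan2(l[0],-l[1]);print(n,'rail',len(q),'yaw deg',np.degrees(yaw),l[2:])
    for yw in (yaw,np.radians(11.3)):
        dx=np.array([np.sin(yw),-np.cos(yw)]);dy=np.array([np.cos(yw),np.sin(yw)])
        P=np.array([.456,-.186]);
        m=np.linalg.norm(a[:,:2]-P,axis=1)<.04
        p=a[m&(a[:,2]>.125)&(a[:,2]<.165)]
        s=(p[:,:2])@np.c_[dx,dy]
        for k in (0,1): print('  ',k,np.percentile(s[:,k],[1,5,50,95,99]).round(4))
        O=P-.099*dx+.083*dy;s=(a[:,:2]-O)@np.c_[dx,dy]
        c=(s[:,0]>.02)&(s[:,0]<.1)&(abs(s[:,1])<.065)&(a[:,2]>.09)&(a[:,2]<.17)
        print('  O',O.round(4),'case y',np.percentile(s[c,1],[2,98]).round(4),'top z',a[c,2].max().round(3))
        c=(abs(s[:,1])<.04)&(abs(s[:,0])<.03)&(a[:,2]>.02)&(a[:,2]<.07)
        if c.sum()>20: print('  apron x',c.sum(),np.median(s[c,0]).round(4))
        c=(abs(s[:,1])<.065)&(s[:,0]>-.04)&(s[:,0]<.13)&(a[:,2]>.12)&(a[:,2]<.25)
        print('  high pts: x,y,z at max',s[c][a[c,2].argmax()].round(3),a[c,2].max().round(3))
        c=(abs(s[:,1]+.012)<.09)&(s[:,0]<-.04)&(s[:,0]>-.21)&(a[:,2]>.04)&(a[:,2]<.085)
        print('  bin x',np.percentile(s[c,0],[1,99]).round(4),'y',np.percentile(s[c,1],[1,99]).round(4))
```

```text
scene rail 116 yaw deg 11.035076 [0.4080486  0.01910157]
   0 [0.247  0.2557 0.2754 0.2895 0.2904]
   1 [0.3921 0.3929 0.4138 0.4408 0.4434]
  O [ 0.5185 -0.0729] case y [-0.0582  0.0527] top z 0.141
  high pts: x,y,z at max [ 0.115 -0.063] 0.147
  bin x [-0.1497 -0.0514] y [-0.0731  0.0704]
   0 [0.249  0.2577 0.2773 0.2913 0.2923]
   1 [0.3908 0.3917 0.4126 0.4396 0.4421]
  O [ 0.518  -0.0727] case y [-0.0579  0.0528] top z 0.141
  high pts: x,y,z at max [ 0.115 -0.063] 0.147
  bin x [-0.1493 -0.0511] y [-0.0721  0.0713]
side rail 130 yaw deg 10.926435 [ 0.4133917  -0.01073345]
   0 [0.2441 0.2506 0.2639 0.2808 0.2829]
   1 [0.3918 0.3939 0.4177 0.442  0.446 ]
  O [ 0.5187 -0.0731] case y [-0.0589  0.0512] top z 0.146
  apron x 304 -0.0008
  high pts: x,y,z at max [ 0.107 -0.061] 0.149
  bin x [-0.1529 -0.0554] y [-0.0825  0.0691]
   0 [0.2469 0.2532 0.2665 0.2834 0.2855]
   1 [0.39   0.3922 0.416  0.4402 0.4443]
  O [ 0.518  -0.0727] case y [-0.0589  0.0515] top z 0.146
  apron x 305 -0.0002
  high pts: x,y,z at max [ 0.107 -0.061] 0.149
  bin x [-0.1523 -0.0548] y [-0.0813  0.0703]
```

apply_moves:
  series:
    - [[0,0,0],[0,0,0.118]]
    - [[0,0,0],[0,0,0.118]]
    - [[0,0,0],[0,0,0.118]]
    - [[0,0,0],[0,0,0.118]]
    - [[0,0,0],[0,0,0.118]]
    - [[0,0,0],[0,0,0.118]]
    - [[0,0,0],[0,0,0.118]]
    - [[0,0,0],[0,0,0.118]]
    - [[0,0,0],[0,0,0.118]]
    - [[0,0,0],[0,0,0]]
  claw: 0.6

```text
t: 0.93
tool_pos: [0.1874, 0.5699, 0.4042]
orientation: [2.006, 2.417, -0.002]
force: [0.4, 0.5, 0.2]
opening: 0.0554
gripper_force: 0.0
```

apply_moves:
  series:
    - [[-36.4,13.7,0],[0,0,0]]
    - [[-36.4,13.7,0],[0,0,0]]
    - [[-36.4,13.7,0],[0,0,0]]
    - [[-36.4,13.7,0],[0,0,0]]
    - [[-36.4,13.7,0],[0,0,0]]
    - [[-36.4,13.7,0],[0,0,0]]
    - [[-36.4,13.7,0],[0,0,0]]
    - [[-36.4,13.7,0],[0,0,0]]
    - [[-36.4,13.7,0],[0,0,0]]
    - [[-36.4,13.7,0],[0,0,0]]
    - [[-36.4,13.7,0],[0,0,0]]
    - [[0,0,0],[0,0,0]]

```text
t: 1.93
tool_pos: [0.4139, 0.2005, 0.4046]
orientation: [2.0, 2.42, -0.002]
force: [-0.9, 0.2, 0.1]
opening: 0.0559
gripper_force: 0.0
```

```bash
cat >> h.py <<'E'
from scipy.spatial.transform import Rotation as Rn
yw=np.radians(11.0);DX=np.array([np.sin(yw),-np.cos(yw),0]);DY=np.array([np.cos(yw),np.sin(yw),0]);O=np.array([.5183,-.073,0])
def rep(s):
    R=Rn.from_rotvec(s['orientation']).as_matrix();tip=s['tool_pos']+.186*R[:,2]
    d=tip-O;print('t',round(s['t'],2),'tip disp',np.round([d@DX,d@DY,d[2]],4),'yaw',np.degrees(np.arctan2(R[1,1],R[0,1])).round(2),'z',R[:,2].round(4),'F',s['force'].round(2),'open',round(s['opening'],3))
    return R,tip
def need(s,x,y,z):
    R,tip=rep(s);print('tool shift mm',(R.T@(O+x*DX+y*DY+[0,0,z]-tip)*1000).round(1))
E
python3 -c "
from h import *;from plant import robot
need(robot.read_state(),-.185,-.010,.025)"
```

```text
t 1.93 tip disp [-0.2879 -0.0501  0.2186] yaw 10.86 z [ 0.0012 -0.0025 -1.    ] F [-0.91  0.23  0.12] open 0.056
tool shift mm [-102.3   40.2  193.9]
```

apply_moves:
  series:
    - [[-33,13.3,0],[0,0,0]]
    - [[-33,13.3,0],[0,0,0]]
    - [[-33,13.3,0],[0,0,0]]
    - [[0,0,38],[0,0,0]]
    - [[0,0,38],[0,0,0]]
    - [[0,0,38],[0,0,0]]
    - [[0,0,38],[0,0,0]]
    - [[0,0,30],[0,0,0]]
    - [[0,0,12],[0,0,0]]
    - [[0,0,0],[0,0,0]]
    - [[0,0,0],[0,0,0]]

```text
t: 2.85
tool_pos: [0.4695, 0.1161, 0.2113]
orientation: [-1.997, -2.425, 0.001]
force: [0.5, 0.1, -0.0]
opening: 0.0556
gripper_force: 0.0
```

```bash
python3 -c "
from h import *;from plant import robot
need(robot.read_state(),-.1035,-.010,.025)
p,d=robot.read_camera('scene');cv2.imwrite('pics/s1.png',cv2.resize(p[150:290,180:350],(680,560),interpolation=cv2.INTER_CUBIC))"
```

```text
t 2.85 tip disp [-0.195  -0.0119  0.0253] yaw 11.05 z [-6.e-04 -0.e+00 -1.e+00] F [ 0.47  0.13 -0.01] open 0.056
tool shift mm [-91.5   1.8   0.3]
```

View pics/s1.png

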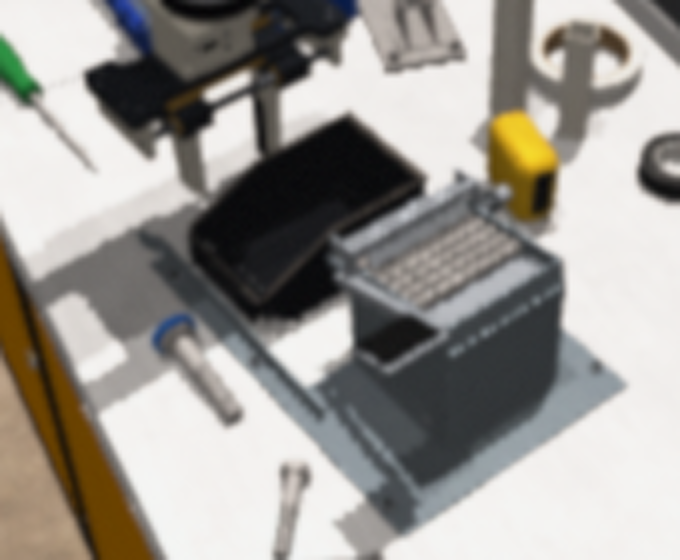

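The fingers stand outside the bin's outer wall, at (190,170) and (265,130) in the crop, and lie inside the lane. I'll push gently.

apply_moves:
  series:
    - [[-12,0.5,0],[0,0,0]]
    - [[-12,0.5,0],[0,0,0]]
    - [[-8,0.5,0],[0,0,0]]
    - [[-6,0,0],[0,0,0]]
    - [[-6,0,0],[0,0,0]]
    - [[-6,0,0],[0,0,0]]
    - [[-6,0,0],[0,0,0]]
    - [[-6,0,0],[0,0,0]]
    - [[-6,0,0],[0,0,0]]
    - [[-6,0,0],[0,0,0]]
    - [[-6,0,0],[0,0,0]]
    - [[0,0,0],[0,0,0]]

```text
t: 3.9
tool_pos: [0.4862, 0.0365, 0.2106]
orientation: [2.0, 2.422, -0.001]
force: [0.8, 0.4, 0.7]
opening: 0.056
gripper_force: 0.0
```

apply_moves:
  series:
    - [[-4,0,0],[0,0,0]]
    - [[-4,0,0],[0,0,0]]
    - [[0,0,0],[0,0,0]]

```text
t: 4.15
tool_pos: [0.4877, 0.0297, 0.2108]
orientation: [-1.999, -2.422, -0.001]
force: [-0.1, 4.1, -0.1]
opening: 0.056
gripper_force: 1.7
```

```bash
python3 -c "
from h import *;from plant import robot
need(robot.read_state(),-.1035,-.010,.025)"
```

```text
t 4.15 tip disp [-0.1068 -0.0104  0.0248] yaw 10.93 z [ 1.e-04  1.e-03 -1.e+00] F [-0.09  4.1  -0.14] open 0.056
tool shift mm [-3.3  0.4 -0.2]
```

apply_moves:
  series:
    - [[-1.5,0,0],[0,0,0]]
    - [[-1,0,0],[0,0,0]]
    - [[0,0,0],[0,0,0]]
    - [[0,0,0],[0,0,0]]

```text
t: 4.48
tool_pos: [0.4878, 0.029, 0.2108]
orientation: [-1.998, -2.42, -0.004]
force: [-2.4, 15.5, 4.3]
opening: 0.0557
gripper_force: 7.8
```

```bash
python3 -c "
from h import *;from plant import robot
rep(robot.read_state())
z=robot.calibration('scene');p,d=robot.read_camera('scene');z.update(p=p,d=d);a=cloud(z)[0]
s=(a-O)@np.c_[DX,DY]
c=(abs(s[:,1]+.012)<.1)&(s[:,0]<-.024)&(s[:,0]>-.14)&(a[:,2]>.03)&(a[:,2]<.078)
print(np.percentile(s[c,0],[1,5,50,95]),np.percentile(s[c,1],[1,99]))
cv2.imwrite('pics/s2.png',cv2.resize(p[150:290,180:350],(680,560),interpolation=cv2.INTER_CUBIC))"
```

```text
t 4.48 tip disp [-0.1067 -0.0104  0.0248] yaw 10.93 z [-7.0e-04  4.1e-03 -1.0e+00] F [-2.39 15.52  4.32] open 0.056
[-0.10825481 -0.09827732 -0.09235751 -0.04968564] [-0.08653482  0.06828327]
```

View pics/s2.png

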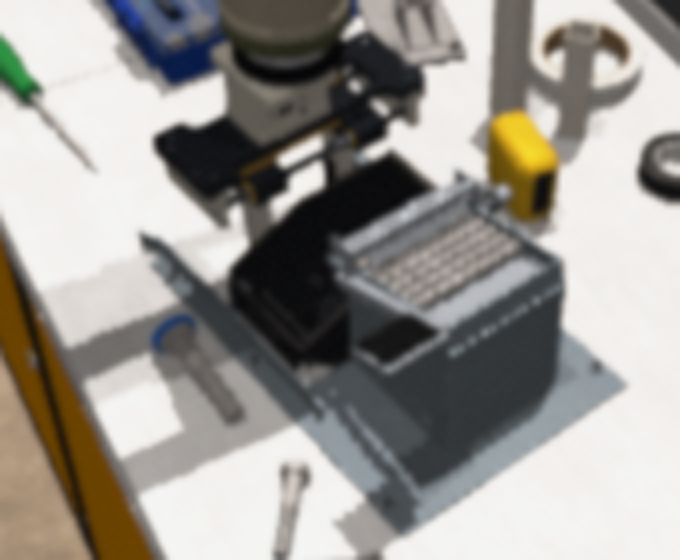

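The bin is home: blocked at 15 N, outer wall about 98 mm out, studs still in the magazine. I'll back off, rise and travel over the pad with the claw closed.

apply_moves:
  series:
    - [[10,0,0],[0,0,0]]
    - [[22,0,0],[0,0,0]]
    - [[0,0,0],[0,0,0]]
    - [[0,0,-40],[0,0,0]]
    - [[0,0,-40],[0,0,0]]
    - [[0,0,-40],[0,0,0]]
    - [[0,0,-40],[0,0,0]]
    - [[0,0,-15],[0,0,0]]
    - [[0,0,0],[0,0,0]]

```text
t: 5.28
tool_pos: [0.4834, 0.0584, 0.3915]
orientation: [1.994, 2.417, 0.009]
force: [1.1, 0.7, -0.2]
opening: 0.0555
gripper_force: 0.0
```

apply_moves:
  series:
    - [[0,-38,0],[0,0,0]]
    - [[0,-37,0],[0,0,0]]
    - [[-39,0,0],[0,0,0]]
    - [[-39,0,0],[0,0,0]]
    - [[-39,0,0],[0,0,0]]
    - [[-39,0,0],[0,0,0]]
    - [[-39,0,0],[0,0,0]]
    - [[-39,0,0],[0,0,0]]
    - [[0,0,0],[0,0,0]]
    - [[0,0,0],[0,0,0]]
  claw: 0

```text
t: 6.12
tool_pos: [0.4522, -0.1872, 0.3837]
orientation: [-2.002, -2.417, 0.002]
force: [-0.3, 0.3, 0.1]
opening: 0.0007
gripper_force: 0.0
```

```bash
python3 -c "
from h import *;from plant import robot
need(robot.read_state(),.099,-.085,.150)
for n in ('scene','side'):
  z=robot.calibration(n);p,d=robot.read_camera(n);z.update(p=p,d=d);a=cloud(z)[0]
  s=(a-O)@np.c_[DX,DY]
  c=(abs(s[:,1]+.012)<.06)&(s[:,0]<-.07)&(s[:,0]>-.14)&(a[:,2]>.045)&(a[:,2]<.085)
  print(n,np.percentile(s[c,0],[1,5,50,95]))
"
```

```text
t 6.12 tip disp [ 0.0992 -0.0872  0.1977] yaw 10.74 z [-0.0031  0.0011 -1.    ] F [-0.31  0.34  0.1 ] open 0.001
tool shift mm [ 0.1  2.3 47.7]
scene [-0.09445068 -0.09443178 -0.09264689 -0.09094225]
side [-0.09940827 -0.09865004 -0.09664565 -0.09486319]
```

The bin is confirmed home, with its outer wall at about -95 mm. Now I'll descend to the pad.

apply_moves:
  series:
    - [[0,2,25],[0,0,0]]
    - [[0,0,18],[0,0,0]]
    - [[0,0,5],[0,0,0]]
    - [[-0.5,0,5],[0,0,0]]
    - [[-1,0,7],[0,0,0]]
    - [[-1,0,7],[0,0,0]]
    - [[-1,0,7],[0,0,0]]
    - [[-1,0,7],[0,0,0]]
    - [[-1,0,7],[0,0,0]]
    - [[-1,0,7],[0,0,0]]
    - [[0,0,0],[0,0,0]]

```text
t: 7.13
tool_pos: [0.456, -0.1915, 0.2896]
orientation: [-2.0, -2.423, -0.0]
force: [1.8, -1.0, 3.9]
opening: 0.0004
gripper_force: 2.3
```

```bash
python3 -c "
from h import *;from plant import robot
need(robot.read_state(),.108,-.085,.085)"
```

```text
t 7.13 tip disp [ 0.1043 -0.0838  0.1036] yaw 10.93 z [-0.e+00  3.e-04 -1.e+00] F [ 1.83 -1.02  3.87] open 0.0
tool shift mm [-3.7 -1.2 18.6]
```

apply_moves:
  series:
    - [[-1,0,6],[0,0,0]]
    - [[-1,0,6],[0,0,0]]
    - [[-1,0,4],[0,0,0]]
    - [[0,0,2],[0,0,0]]
    - [[0,0,0],[0,0,0]]

```text
t: 7.55
tool_pos: [0.4571, -0.194, 0.2747]
orientation: [1.999, 2.423, 0.002]
force: [-5.9, 6.7, 22.0]
opening: 0.0005
gripper_force: 9.7
```

```bash
python3 -c "
from h import *;from plant import robot
need(robot.read_state(),.108,-.085,.085)"
```

```text
t 7.55 tip disp [ 0.1069 -0.083   0.0887] yaw 10.95 z [ 1.e-03  9.e-04 -1.e+00] F [-5.91  6.67 22.01] open 0.0
tool shift mm [-1.1 -2.   3.7]
```

The lever is at its stop (22 N, and tip height agrees with full stroke to about 4 mm). I'll hold and look.

apply_moves:
  series:
    - [[0,0,0],[0,0,0]]
    - [[0,0,0],[0,0,0]]
    - [[0,0,0],[0,0,0]]
    - [[0,0,0],[0,0,0]]
    - [[0,0,0],[0,0,0]]
    - [[0,0,0],[0,0,0]]
    - [[0,0,0],[0,0,0]]
    - [[0,0,0],[0,0,0]]
    - [[0,0,0],[0,0,0]]
    - [[0,0,0],[0,0,0]]

```text
t: 8.38
tool_pos: [0.457, -0.194, 0.2751]
orientation: [1.999, 2.423, 0.002]
force: [-5.8, 6.3, 21.8]
opening: 0.0007
gripper_force: 9.5
```

```bash
python3 -c "
from h import *;from plant import robot
rep(robot.read_state())
p,d=robot.read_camera('side');cv2.imwrite('pics/s3.png',cv2.resize(p[170:310,200:340],(560,560),interpolation=cv2.INTER_CUBIC))"
```

```text
t 8.38 tip disp [ 0.107  -0.083   0.0891] yaw 10.96 z [ 1.2e-03  7.0e-04 -1.0e+00] F [-5.78  6.32 21.79] open 0.001
```

View pics/s3.png

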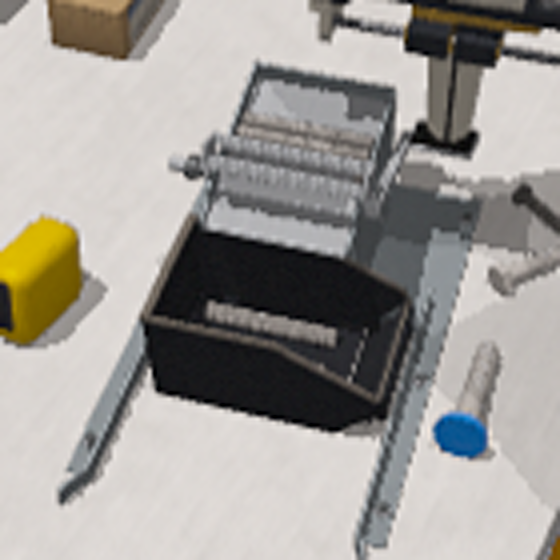

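Side view: one stud is visible in the bin at (270,322) in the crop, a second may be hidden by the near wall, and the lever is down. I'll check numerically from both cameras for bright points in the bin.

```bash
cat >> h.py <<'E'
def inbin(robot):
    for n in ('scene','side'):
        z=robot.calibration(n);p,d=robot.read_camera(n);z.update(p=p,d=d);a,c,u,v=cloud(z);s=(a-O)@np.c_[DX,DY]
        g=c.mean(1);m=(abs(s[:,1]+.012)<.074)&(s[:,0]<-.004)&(s[:,0]>-.09)&(a[:,2]<.06)&(a[:,2]>-.01)&(g>75)
        print(n,'bright in bin',m.sum(),'x-hist(4mm from -90)',np.histogram(s[m,0],np.arange(-.09,.001,.006))[0],'z',np.percentile(a[m,2],[5,50,95]).round(3) if m.sum() else '')
        k=(abs(s[:,1])<.035)&(s[:,0]>-.03)&(s[:,0]<.11)
        xb=np.arange(-.03,.11,.004);i=np.digitize(s[k,0],xb);print('  mag profile',[(round(1000*xb[j-1]),round(1000*np.median(a[k,2][i==j])),int(np.median(g[k][i==j]))) for j in range(1,len(xb)) if (i==j).sum()>4])
        cv2.imwrite(f'pics/{n}_last.png',p)
E
python3 -c "
from h import *;from plant import robot
inbin(robot)"
```

```text
scene bright in bin 3 x-hist(4mm from -90) [1 1 1 0 0 0 0 0 0 0 0 0 0 0 0] z [0.035 0.036 0.036]
  mag profile [(38, 106, 117), (42, 106, 112), (46, 108, 94), (66, 101, 154), (70, 103, 139), (74, 214, 119), (78, 504, 115), (82, 357, 86), (86, 497, 96), (90, 486, 83), (94, 485, 81), (98, 216, 78), (102, 120, 62)]
side bright in bin 209 x-hist(4mm from -90) [17  7  1  1  2  5  2  2  3 58 82 18  2  3  6] z [0.002 0.013 0.041]
  mag profile [(-30, 12, 131), (-26, 15, 132), (-22, 85, 181), (-18, 86, 180), (-14, 87, 180), (-10, 86, 127), (-6, 44, 22), (-2, 113, 133), (2, 92, 105), (6, 91, 116), (14, 121, 132), (18, 117, 119), (22, 124, 129), (38, 110, 119), (42, 110, 133), (46, 112, 135), (50, 111, 101), (54, 112, 133), (58, 114, 141), (62, 467, 54), (66, 473, 54), (70, 219, 70), (74, 214, 98), (78, 216, 101), (82, 215, 101), (86, 216, 96), (90, 111, 94), (94, 112, 105), (98, 120, 76), (102, 120, 68)]
```

apply_moves:
  series:
    - [[1,0,-8],[0,0,0]]
    - [[1,0,-8],[0,0,0]]
    - [[1,0,-8],[0,0,0]]
    - [[1,0,-8],[0,0,0]]
    - [[1,0,-8],[0,0,0]]
    - [[1,0,-8],[0,0,0]]
    - [[1,0,-8],[0,0,0]]
    - [[1,0,-8],[0,0,0]]
    - [[0,0,-15],[0,0,0]]
    - [[0,0,-35],[0,0,0]]
    - [[0,0,-35],[0,0,0]]
    - [[0,0,0],[0,0,0]]

```text
t: 9.53
tool_pos: [0.456, -0.1869, 0.4295]
orientation: [1.993, 2.416, 0.003]
force: [1.8, -1.0, 0.7]
opening: 0.0002
gripper_force: 0.0
```

apply_moves:
  series:
    - [[-35,-20,0],[0,0,0]]
    - [[-35,-20,0],[0,0,0]]
    - [[-35,-20,0],[0,0,0]]
    - [[-35,-20,0],[0,0,0]]
    - [[0,0,0],[0,0,0]]

```text
t: 9.95
tool_pos: [0.4004, -0.3441, 0.4214]
orientation: [-2.005, -2.418, 0.004]
force: [0.1, -0.2, 0.1]
opening: 0.0006
gripper_force: 0.0
```

```bash
python3 -c "
from h import *;from plant import robot
rep(robot.read_state())
inbin(robot)
a=cv2.imread('pics/scene_last.png')[150:290,180:320];b=cv2.imread('pics/side_last.png')[160:300,200:340]
cv2.imwrite('pics/s4.png',cv2.resize(np.hstack([a,b]),(800,400),interpolation=cv2.INTER_CUBIC))"
```

```text
t 9.95 tip disp [ 0.244  -0.1679  0.2354] yaw 10.67 z [-0.0018 -0.0022 -1.    ] F [ 0.08 -0.21  0.15] open 0.001
scene bright in bin 37 x-hist(4mm from -90) [ 2  1  2  6  1 14 11  0  0  0  0  0  0  0  0] z [-0.001  0.01   0.034]
  mag profile [(102, 122, 66)]
side bright in bin 213 x-hist(4mm from -90) [ 17   7   1   3   1   4   3   4   2  43 102  12   4   3   7] z [0.    0.013 0.041]
  mag profile [(-30, 12, 132), (-26, 17, 139), (-22, 86, 181), (-18, 87, 181), (-14, 88, 155), (-10, 99, 89), (-6, 42, 21), (-2, 37, 22), (2, 124, 148), (6, 124, 160), (10, 104, 84), (14, 105, 82), (18, 103, 84), (30, 108, 134), (34, 109, 136), (38, 109, 151), (50, 101, 182), (54, 102, 182), (58, 103, 181), (62, 104, 181), (66, 105, 181), (70, 105, 181), (74, 106, 181), (78, 107, 181), (82, 108, 181), (86, 109, 181), (90, 110, 182), (94, 112, 177), (98, 119, 78), (102, 113, 68)]
```

View pics/s4.png

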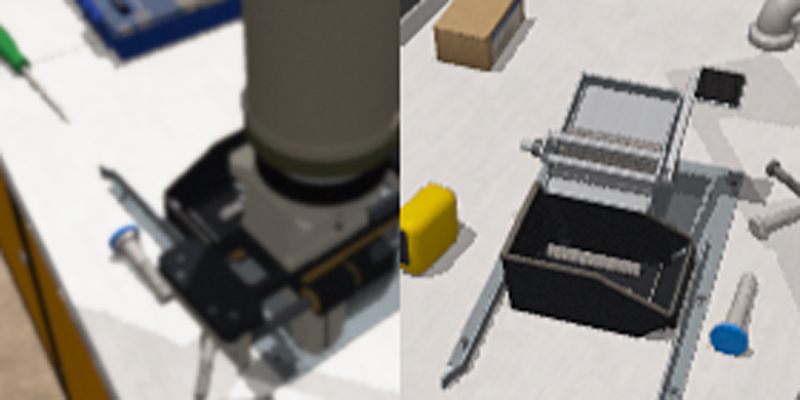

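The pair is down: the side camera sees one stud at x ≈ -30 mm, and the scene camera sees the other at ≈ -54 mm. The lever is up, and the magazine floor shows from x ≈ 50 mm, so four studs remain. Now the second stroke.

apply_moves:
  series:
    - [[36,21,0],[0,0,0]]
    - [[36,21,0],[0,0,0]]
    - [[36,21,0],[0,0,0]]
    - [[36,20,0],[0,0,0]]
    - [[0,0,30],[0,0,0]]
    - [[0,0,10],[0,0,0]]
    - [[0,0,0],[0,0,0]]

```text
t: 10.63
tool_pos: [0.4564, -0.1801, 0.3783]
orientation: [-1.992, -2.421, 0.002]
force: [-0.1, 0.0, -0.8]
opening: 0.0004
gripper_force: 0.0
```

```bash
python3 -c "
from h import *;from plant import robot
need(robot.read_state(),.099,-.084,.150)"
```

```text
t 10.63 tip disp [ 0.0926 -0.0821  0.1923] yaw 11.1 z [-0.0056  0.0026 -1.    ] F [-0.06  0.   -0.85] open 0.0
tool shift mm [-6.5 -1.7 42.3]
```

apply_moves:
  series:
    - [[-6,-1.5,22],[0,0,0]]
    - [[0,0,15],[0,0,0]]
    - [[0,0,6],[0,0,0]]
    - [[-0.5,0,6],[0,0,0]]
    - [[-1,0,7],[0,0,0]]
    - [[-1,0,7],[0,0,0]]
    - [[-1,0,7],[0,0,0]]
    - [[-1,0,7],[0,0,0]]
    - [[-1,0,7],[0,0,0]]
    - [[-1,0,7],[0,0,0]]
    - [[-1,0,7],[0,0,0]]
    - [[-1,0,4],[0,0,0]]

```text
t: 11.63
tool_pos: [0.4587, -0.1957, 0.2795]
orientation: [-1.998, -2.422, -0.003]
force: [-2.8, 6.2, 17.5]
opening: 0.0006
gripper_force: 7.6
```

```bash
python3 -c "
from h import *;from plant import robot
need(robot.read_state(),.107,-.083,.0885)"
```

```text
t 11.63 tip disp [ 0.1086 -0.0818  0.0935] yaw 10.96 z [ 2.0e-04  2.4e-03 -1.0e+00] F [-2.79  6.19 17.5 ] open 0.001
tool shift mm [ 1.6 -1.2  5. ]
```

apply_moves:
  series:
    - [[0,0,2],[0,0,0]]
    - [[0,0,0],[0,0,0]]

```text
t: 11.8
tool_pos: [0.4588, -0.1958, 0.2783]
orientation: [-1.998, -2.423, -0.003]
force: [-3.9, 5.7, 16.2]
opening: 0.0004
gripper_force: 7.1
```

```bash
python3 -c "
from h import *;from plant import robot
need(robot.read_state(),.107,-.083,.0885)"
```

```text
t 11.8 tip disp [ 0.1089 -0.0817  0.0923] yaw 10.96 z [ 3.0e-04  1.9e-03 -1.0e+00] F [-3.88  5.74 16.16] open 0.0
tool shift mm [ 1.8 -1.3  3.8]
```

apply_moves:
  series:
    - [[1,0,2],[0,0,0]]
    - [[1,0,2],[0,0,0]]
    - [[0,0,0],[0,0,0]]

```text
t: 12.05
tool_pos: [0.4586, -0.1948, 0.2755]
orientation: [1.998, 2.422, -0.0]
force: [-5.1, -0.1, 18.5]
opening: 0.0004
gripper_force: 9.2
```

```bash
python3 -c "
from h import *;from plant import robot
need(robot.read_state(),.107,-.083,.0885)"
```

```text
t 12.05 tip disp [ 0.1085 -0.0816  0.0895] yaw 10.96 z [ 0.0015 -0.0014 -1.    ] F [-5.07 -0.08 18.52] open 0.0
tool shift mm [ 1.5 -1.4  1. ]
```

apply_moves:
  series:
    - [[0,0,2],[0,0,0]]
    - [[0,0,1],[0,0,0]]
    - [[0,0,0],[0,0,0]]
    - [[0,0,0],[0,0,0]]

```text
t: 12.38
tool_pos: [0.4586, -0.1947, 0.273]
orientation: [1.998, 2.422, 0.001]
force: [-6.7, 2.4, 23.5]
opening: 0.0007
gripper_force: 10.6
```

```bash
python3 -c "
from h import *;from plant import robot
need(robot.read_state(),.107,-.083,.0885)"
```

```text
t 12.38 tip disp [ 0.1082 -0.0816  0.087 ] yaw 10.96 z [ 1.4e-03 -7.0e-04 -1.0e+00] F [-6.74  2.39 23.45] open 0.001
tool shift mm [ 1.2 -1.4 -1.5]
```

apply_moves:
  series:
    - [[0,0,0],[0,0,0]]
    - [[0,0,0],[0,0,0]]
    - [[0,0,0],[0,0,0]]
    - [[0,0,0],[0,0,0]]
    - [[0,0,0],[0,0,0]]
    - [[0,0,0],[0,0,0]]
    - [[0,0,0],[0,0,0]]
    - [[0,0,0],[0,0,0]]
    - [[0,0,0],[0,0,0]]

```text
t: 13.13
tool_pos: [0.4586, -0.1947, 0.273]
orientation: [1.998, 2.422, 0.001]
force: [-7.2, 2.9, 23.3]
opening: 0.0004
gripper_force: 10.6
```

```bash
python3 -c "
from h import *;from plant import robot
rep(robot.read_state())
inbin(robot)
b=cv2.imread('pics/side_last.png')[160:300,200:340]
cv2.imwrite('pics/s5.png',cv2.resize(b,(560,560),interpolation=cv2.INTER_CUBIC))"
```

```text
t 13.13 tip disp [ 0.1082 -0.0816  0.087 ] yaw 10.96 z [ 1.4e-03 -7.0e-04 -1.0e+00] F [-7.23  2.9  23.29] open 0.0
scene bright in bin 38 x-hist(4mm from -90) [16 20  1  0  0  0  0  0  1  0  0  0  0  0  0] z [0.006 0.011 0.035]
  mag profile [(38, 99, 78), (42, 103, 79), (66, 102, 160), (70, 102, 160), (74, 104, 140), (78, 357, 102), (82, 496, 100), (86, 496, 97), (90, 493, 87), (94, 488, 86), (98, 345, 64), (102, 120, 61)]
side bright in bin 370 x-hist(4mm from -90) [ 15   8   1   2   3   1  14  50  22 100  35  87  26   3   3] z [0.001 0.014 0.04 ]
  mag profile [(-30, 15, 119), (-26, 16, 147), (-22, 17, 147), (-18, 86, 179), (-14, 87, 180), (-10, 88, 164), (-6, 45, 22), (-2, 114, 138), (2, 92, 105), (6, 91, 114), (14, 122, 131), (18, 118, 124), (22, 123, 163), (26, 123, 174), (50, 102, 178), (54, 102, 180), (58, 104, 162), (62, 454, 58), (66, 450, 69), (70, 213, 93), (74, 214, 89), (78, 211, 101), (82, 213, 101), (86, 208, 102), (90, 111, 92), (94, 113, 144), (98, 120, 74), (102, 116, 68)]
```

View pics/s5.png

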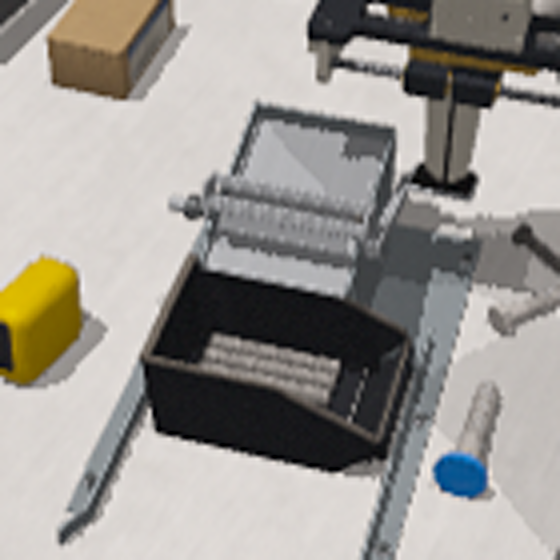

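Side view: three studs are visible in the bin around (270,365). The scene camera sees the fourth by the outer wall at x ≈ -84 mm. I'll release the lever and retract.

apply_moves:
  series:
    - [[1,0,-8],[0,0,0]]
    - [[1,0,-8],[0,0,0]]
    - [[1,0,-8],[0,0,0]]
    - [[1,0,-8],[0,0,0]]
    - [[1,0,-8],[0,0,0]]
    - [[1,0,-8],[0,0,0]]
    - [[1,0,-8],[0,0,0]]
    - [[1,0,-8],[0,0,0]]
    - [[0,0,-15],[0,0,0]]
    - [[0,0,-35],[0,0,0]]
    - [[0,0,-35],[0,0,0]]
    - [[0,0,0],[0,0,0]]

```text
t: 14.23
tool_pos: [0.4576, -0.1871, 0.4275]
orientation: [1.993, 2.416, 0.003]
force: [1.8, -0.3, 1.5]
opening: 0.0004
gripper_force: 0.0
```

apply_moves:
  series:
    - [[-35,-20,0],[0,0,0]]
    - [[-35,-20,0],[0,0,0]]
    - [[-35,-20,0],[0,0,0]]
    - [[-35,-20,0],[0,0,0]]
    - [[0,0,0],[0,0,0]]
    - [[0,0,0],[0,0,0]]
    - [[0,0,0],[0,0,0]]
    - [[0,0,0],[0,0,0]]
    - [[0,0,0],[0,0,0]]

```text
t: 14.98
tool_pos: [0.4052, -0.3381, 0.4197]
orientation: [-1.997, -2.425, -0.0]
force: [-0.4, 0.3, 0.9]
opening: 0.0002
gripper_force: 0.0
```

```bash
python3 -c "
from h import *;from plant import robot
rep(robot.read_state())
inbin(robot)
z=robot.calibration('side');p,d=robot.read_camera('side');z.update(p=p,d=d);a=cloud(z)[0];s=(a-O)@np.c_[DX,DY]
m=(abs(s[:,0]-.099)<.012)&(abs(s[:,1]+.083)<.018)&(a[:,2]>.05)&(a[:,2]<.17);print('pad z',np.median(a[m,2]),m.sum())
c=(abs(s[:,1]+.012)<.06)&(s[:,0]<-.07)&(s[:,0]>-.14)&(a[:,2]>.045)&(a[:,2]<.085);print('bin wall',np.percentile(s[c,0],[5,50]))
"
```

```text
t 14.98 tip disp [ 0.2386 -0.1616  0.2337] yaw 11.05 z [ 0.e+00  3.e-04 -1.e+00] F [-0.42  0.25  0.92] open 0.0
scene bright in bin 60 x-hist(4mm from -90) [22 15  2  0  0  7  1  5  8  0  0  0  0  0  0] z [0.    0.011 0.014]
  mag profile []
side bright in bin 373 x-hist(4mm from -90) [17  7  2  1  2  2 12 47 35 94 35 84 29  3  3] z [0.002 0.014 0.039]
  mag profile [(-30, 14, 115), (-26, 14, 125), (-22, 18, 153), (-18, 85, 180), (-14, 89, 174), (-10, 101, 129), (-6, 41, 21), (-2, 40, 21), (2, 125, 148), (6, 123, 149), (10, 105, 89), (14, 105, 98), (18, 103, 107), (26, 96, 103), (42, 99, 180), (46, 100, 180), (50, 101, 181), (54, 102, 180), (58, 103, 181), (62, 103, 181), (66, 105, 181), (70, 105, 180), (74, 106, 181), (78, 107, 181), (82, 108, 181), (86, 108, 181), (90, 109, 182), (94, 111, 177), (98, 118, 84), (102, 114, 67)]
pad z 0.14528218035457394 115
bin wall [-0.0985904  -0.09679235]
```

The pad is back at 145 mm, the bin is home, four studs are in it, and two remain at the gate with the magazine floor clear behind them. I'll hand in.

```bash
python3 -c "
from plant import robot
print(robot.close_job())"
```

```text
the job is handed in; nothing more can be done
None
```

I pushed the bin home and made two full lever strokes; the last camera check showed four studs in the bin, two still in the magazine and the lever up. I then handed the job in at about 15 s; it returned no verdict.

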